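# Clear the saw board and set the blank to the length stop

### The arm

A 6-joint arm with a two-finger parallel gripper is mounted at the origin on the work surface. World frame = base frame: x ahead of the robot, y to its left, z up, the work surface at z = 0. Lengths are in m, angles in rad, forces in N, time in s.
With the tool pointing down it reaches from about 0.3 to 0.875 m from the base axis. Payload 6.4 kg.
Tool frame: the origin (TCP) lies on the centre line of the jaws, within the pads' length; the fingertips stand 8 mm ahead of it and the grasp point (between the pads) lies 11 mm behind it; z points along the fingers, y is the line along which they close (so a half turn about z gives the same grasp; the last joint's range is limited). The gripper opens to 85 mm and grips with 20 to 120 N. Pads are 22 mm wide; open, the fingers measure 114 mm over their backs; the gripper's body (76 mm by 85 mm) begins 54 mm behind the grasp point. The pads swing forward as they close: fully open they stand 13 mm farther back than shut.
Start: joints at [-0.206, 0.181, 1.607, -0, 1.354, -0.206], TCP at [0.575, 0, 0.239] pointing down, gripper open.
Joint ranges: [-2.99, 2.99], [-0.89, 2.07], [0.3, 2.58], [-1.14, 4.28], [0, 2.63], [-3.12, 3.12]. Speed limits (rad/s): [2.57, 2.57, 3.01, 3.14, 3.14, 3.14].

### API

Orientations are given as a unit quaternion [w, x, y, z].
In Python, from bench import ctrl gives the robot as it stands.
- The arm moves only by the shell command python3 -m handwheel 'ROWS' [OPENING]. ROWS is JSON, a list that holds one entry, the list of rows, each a list of 4 numbers: the shift along the tool's x, y, z each as a share of 20 cm, from -1 to 1, then the turn about the tool's z as a share of 1.5 rad, from -1 to 1. In form: [[[x, y, z, twist], ...]]. A call has 1 to 10 rows; each row is the pose to reach, as a shift and turn from the pose commanded when the call began, along the tool's axes at that moment; what a row does not reach only later rows make up. A row lasts 1/8 s, in which the tool goes at most 62.5 mm and 10.7 degrees, less where a joint would pass 70% of its speed; a pose out of reach is approached as far as the arm can. A call with a number of a shift or a turn outside -1 to 1 is refused whole. A call with a gripper value outside its range is refused whole. OPENING is the finger opening in mm, from 0 to 85.4, set as the call begins (- or left out, the last holds). The fingers move at their own pace and stop on an object; the grip force is fixed at half the most. Time passes only in rows, so rows that repeat a pose let the fingers close. It gives the time, the measured TCP pose, the force, the opening and the grip force at its end, in the units of the state.
- ctrl.get_obs(): the state, without advancing time (a new reading comes with each control period).
- ctrl.camera(name): name is "scene" or "side" or "wrist"; returns a dict with "color" (480x640x3 uint8, red, green, blue), "range_z" (480x640 float32, m along the optical axis (not along the pixel's ray), 0 where there is no reading), "K" (3x3 intrinsics, pixels), "pose" (4x4, takes a point from camera to world coordinates); the wrist camera has in their place "T_tool_cam" (4x4, takes a point from camera to tool coordinates, whose origin is the TCP and whose axes are the flange's). Camera axes: x right, y down, z forward; pixel columns grow to the right and rows downward; lengths in m; the calibration is good to about 2 mm. A picture is of the moment at which its call begins: read the wrist's pose just before it.
- ctrl.hand_in(): hands the job in; it is judged then, once.
The state is a dict: "time_s": time; "q": joint angles; "dq": joint speeds; "joint_efforts": joint torques, N m; "eef_pos": TCP position; "eef_rot": TCP orientation; "wrist_force": force on the tool from outside, world axes, zero at the start; "torque": the same for the moment, N m; "opening": opening from 0.0 (shut) to 1.0 (fully open); "grasp_force": force on a finger pad.
Only numpy, scipy, OpenCV 4.12 (cv2) and the standard library are available. Lean on these libraries where they do the work, as an engineer would, in place of code of your own. Each camera call takes 0.05 s, during which the arm holds its last target. There are 200 camera calls.

### The job

Get the saw board ready for the next cut: drop the leftover offcut into the offcut box, flip the length stop down in front of the fence, and slide the blank up until it lies flat and flush along the fence with its end touching the stop. Ease it up to the stop without ramming it, and leave the other things on the bench where they are.

Things in the scene. Friction and masses are not known exactly. Their poses are not given: they have to be found in the camera images.
- saw_board: Saw board screwed to the bench: plywood base (top 18 mm over the bench, x -210..+45, y -250..+300 mm) and along its far side an aluminium fence 30 mm thick, top 78 mm over the bench. Origin at bench level below the fence's front face. +x from the face away from the robot, +y along the fence to the left. Saw slot at y = +30 mm; behind it two wooden cheeks 103 mm high.
- stop: Flip stop's black carriage, clamped on the fence right of the saw slot, 45 mm wide (y), top 104 mm over the bench, x from -17 to +32 mm, knob behind to +56 mm. Origin at bench level below the fence's front face, mid-width; axes parallel to the saw board's. The arm is 25 mm wide: the side that the blank's end touches is y = +12.5 mm.
- stop_pivot (a point): Axis of the stop arm's pin, parallel to the fence; x = -8 mm, 95 mm over the bench in the stop's frame.
- stop_tip (a point): Free end of the stop arm (mid-thickness), 73 mm from the pin. The arm is a steel bar 10 mm thick; from 2 to 30 mm short of its end it carries a black pad standing out 18 mm from the bar's middle, on the side that faces the robot when the arm is down and away from the robot when it is up.
- stop_arm (a joint): Arm angle, rad: 0 = down in front of the fence face, end 4 mm over the base (working place); 1.57 = level, pointing to the robot; 3.14 = upright; 3.45 = parked as found, leaning back over the fence. Free on its pin, 120 g: pushed from behind to about 20 degrees past upright it drops down by itself, if nothing is in its swing.
- blank: The workpiece: flat wooden board 90 mm wide (own x), 260 mm long (own y), 22 mm thick, about 0.26 kg, lying loose and askew on the base, off the fence, left of the stop. Too wide to grasp across: push it. Origin at the centre of its underside. In place, its origin is at x = -45 mm of the saw board and y = +142.5 mm of the stop.
- offcut: Leftover block of the same wood, 45 mm (own x) by 62 mm (own y), 45 mm high, about 80 g, on the base in front of the stop, where the arm swings down and the blank's end must go. Origin at the centre of its underside.
- offcut_box: Open plywood box for offcuts, 200 mm (own x) by 150 mm (own y), 85 mm high, walls and floor 8 mm, thin scraps up to 17 mm high in it; fixed on the bench to the right of the saw board. Origin at the centre of its underside.
- tape_measure: Bystander: grey tape measure lying flat on the right end of the saw board's base, 62 mm across, 30 mm high.
- square: Bystander: steel combination square lying on the bench near the robot on the left, blade 300 mm, 18 mm high.
- pencil: Bystander: flat carpenter's pencil, 170 mm long, 8 mm thick, lying along the front edge of the saw board's base, right of the slot.
- sanding_block: Bystander: cork sanding block, 65 by 110 mm, 30 mm high, near the robot on the right.
- bronze_vase: Bystander: small bronze vase, 104 mm across, 145 mm high, standing left of the saw board.
- glue_bottle: Bystander: white glue bottle, 60 mm across, 150 mm high, standing behind the fence on the left.
- brush_jar: Bystander: glass jar with brushes, 84 mm across, brushes up to 235 mm high, standing beyond the right end of the fence.
- paint_tin: Bystander: plain metal tin, 86 mm across, 100 mm high, standing behind the middle of the fence.

How it is judged:
At the end, for the whole second after the job is handed in: The offcut lies at rest inside the offcut box; the stop arm is down (under 0.10 rad from hanging); the blank lies flat on the saw board's base at rest, parallel to the fence within 0.012 rad, its edge within 2.5 mm of the fence face and its right end within 2.5 mm of the stop arm (x of offcut in the frame of offcut_box between -0.092 and 0.092 m and y of offcut in the frame of offcut_box between -0.067 and 0.067 m and height (world z) of offcut below 0.08 m and linear speed of offcut below 0.02 m/s and value of joint stop_arm below 0.1 rad and x of blank in the frame of saw_board between -0.0475 and -0.04 m and y of blank in the frame of stop between 0.138 and 0.145 m and angle between the y axis of blank and the y axis of saw_board, either way round below 0.012 rad and angle between blank's own z axis and vertical below 0.03 rad and z of blank in the frame of saw_board below 0.021 m and linear speed of blank below 0.01 m/s); the robot touches nothing.
It fails at once if the blank is rammed against the stop (over 40 N) (contact force between blank and stop above 40 N).
It fails at once if a bystander is pushed more than 30 mm or knocked over (distance of any of tape_measure, square, pencil, sanding_block, bronze_vase, glue_bottle, brush_jar, paint_tin from where it was at the start of the episode above 0.03 m or angle between any of bronze_vase, glue_bottle, brush_jar, paint_tin's own z axis and vertical above 0.5 rad).
It also fails if it takes over 72 s, if anything falls off the work surface, if the arm or the gripper's body presses on something with over 40 N, if the wrist force passes 120 N, or if a joint passes its speed limit or range.

## Working session

There is one attempt and no reset: what is moved stays moved. The work goes in short steps, Python scripts to look and compute and a shell command to move; the robot and the scene stay as the last step left them, time stands still between calls to the robot, and variables do not carry over. Pictures are saved under pics/ and viewed, at most 10 in all, crops included, and the job is handed in when it is done.

```bash
mkdir -p pics; ls
python3 - <<'E'
from bench import ctrl
import cv2,numpy as np,pickle
o=ctrl.get_obs();print({k:np.round(v,3) for k,v in o.items()})
for n in("scene","side","wrist"):
    c=ctrl.camera(n);pickle.dump(c,open(f'{n}0.pkl','wb'));cv2.imwrite(f'pics/{n}0.png',c["color"][...,::-1])
    print(n,c["K"].round(1).tolist(),np.round(c.get("pose",c.get("T_tool_cam")),3).tolist())
E
```

```text
pics
{'time_s': np.float64(0.0), 'q': array([-0.206,  0.182,  1.608,  0.   ,  1.354, -0.206]), 'dq': array([-0.   ,  0.   ,  0.   ,  0.   ,  0.   , -0.001]), 'joint_efforts': array([ 0.0000e+00, -4.4487e+01, -3.5134e+01, -0.0000e+00,  9.0000e-03,
        0.0000e+00]), 'eef_pos': array([0.574, 0.   , 0.238]), 'eef_rot': array([-0.001,  0.707,  0.707, -0.   ]), 'wrist_force': array([-0.516, -0.543,  0.052]), 'torque': array([-0.053,  0.012, -0.004]), 'grasp_force': np.float64(0.0), 'opening': np.float64(1.003)}
scene [[582.3, 0.0, 320.5], [0.0, 582.3, 249.6], [0.0, 0.0, 1.0]] [[0.548, 0.688, -0.476, 1.221], [0.837, -0.454, 0.306, -0.362], [-0.005, -0.566, -0.824, 1.246], [0.0, 0.0, 0.0, 1.0]]
side [[469.9, 0.0, 321.3], [0.0, 469.9, 243.9], [0.0, 0.0, 1.0]] [[0.852, -0.348, 0.392, 0.137], [-0.524, -0.587, 0.617, -0.601], [0.015, -0.731, -0.682, 0.828], [0.0, 0.0, 0.0, 1.0]]
wrist [[365.3, 0.0, 319.9], [0.0, 365.3, 236.0], [0.0, 0.0, 1.0]] [[-0.001, -0.955, -0.296, 0.075], [1.0, -0.001, 0.001, 0.0], [-0.001, -0.296, 0.955, -0.135], [0.0, 0.0, 0.0, 1.0]]
```

View pics/scene0.png

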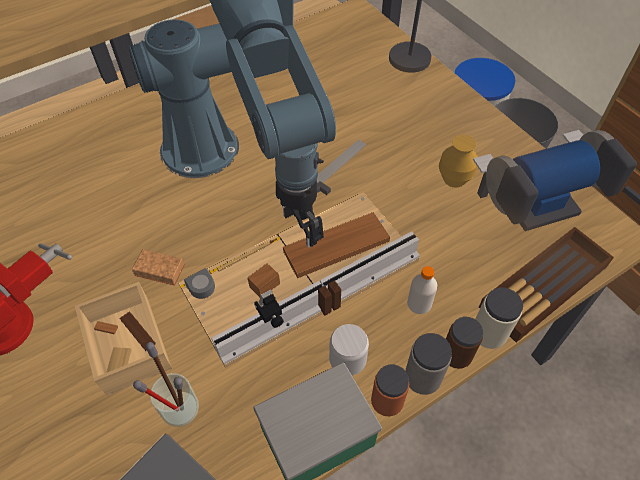

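View pics/side0.png

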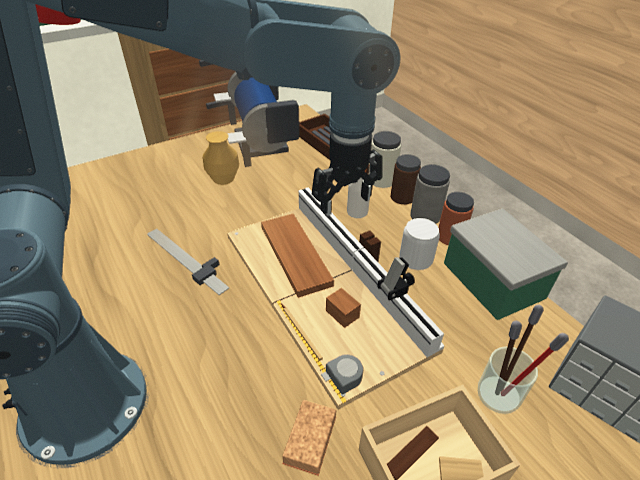

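View pics/wrist0.png

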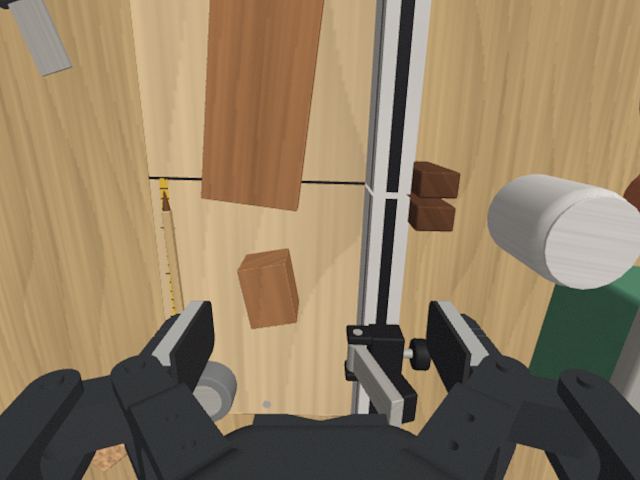

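The wrist view shows the blank's right end at about (250,205), the offcut at (270,290), the stop carriage at (375,355) with its arm leaning back, the fence face at x≈370 and the saw slot at row 180. The box is only in the scene view (125,335) and the side view (440,450).

```bash
cat > h.py <<'E'
import numpy as np,cv2,pickle
from scipy.spatial.transform import Rotation as R
def tcp(o):
    T=np.eye(4);q=np.array(o["eef_rot"]);T[:3,:3]=R.from_quat(q[[1,2,3,0]]).as_matrix();T[:3,3]=o["eef_pos"];return T
def grab(ctrl,n):
    o=ctrl.get_obs();c=ctrl.camera(n)
    if n=="wrist":c["pose"]=tcp(o)@c["T_tool_cam"]
    return c
def cloud(c):
    v,u=np.mgrid[:480,:640];z=c["range_z"];K=c["K"]
    p=np.stack([(u-K[0,2])/K[0,0]*z,(v-K[1,2])/K[1,1]*z,z],-1)
    w=p@c["pose"][:3,:3].T+c["pose"][:3,3];w[z==0]=np.nan;return w
def rect(pts):
    (cx,cy),(w,h),a=cv2.minAreaRect((pts[:,:2]*1000).astype(np.float32))
    return np.round([cx,cy,w,h,a],1)
def brown(c):
    h=cv2.cvtColor(c["color"],cv2.COLOR_RGB2HSV);return (h[...,0]<13)&(h[...,1]>110)&(h[...,2]>50)
def blobs(m,n=200):
    k,l,s,_=cv2.connectedComponentsWithStats(m.astype(np.uint8))
    return [(l==i,s[i]) for i in range(1,k) if s[i,4]>n]
E
python3 - <<'E'
from h import *
np.set_printoptions(suppress=True)
from bench import ctrl
o=ctrl.get_obs()
for n in("wrist","scene","side"):
    c=pickle.load(open(n+'0.pkl','rb'))
    if n=="wrist":c["pose"]=tcp(o)@c["T_tool_cam"]
    w=cloud(c);b=brown(c)
    print(n)
    for nm,lo,hi in(("blank",.032,.048),("offcut",.055,.072)):
        for m,s in blobs(b&(w[...,2]>lo)&(w[...,2]<hi)&(w[...,0]<.75)):
            print(nm,s,rect(w[m]),np.median(w[m][:,2]).round(4))
    x,y,z=w[...,0],w[...,1],w[...,2]
    m=(z>.07)&(z<.084)&(x>.5)&(x<.9)&(abs(y)<.35)
    for mm,s in blobs(m,1500): print("fence",s,rect(w[mm]))
    # base plane & box
    m=(z>.079)&(z<.091)&(y<-.2)&(x>.4)&(x<.8)
    for mm,s in blobs(m,150): print("boxrim",s,rect(w[mm]),w[mm].min(0).round(3),w[mm].max(0).round(3))
    for mm,s in blobs((z>.095)&(z<.115)&(x>.5)&(x<.85)&(y<.1)&(y>-.25),60): print("z104",s,rect(w[mm]))
E
```

```text
wrist
fence [ 372    0   77  194 8047] [648.6  89.7 138.6  57.9  88.5]
fence [ 363  194   82  133 4867] [645.6 -42.7 120.7  59.4  88.2]
z104 [ 415  170   45   28 1156] [663.1  31.6  20.1  30.5  88.8]
z104 [ 540  194  100   95 7255] [788.8 -16.   74.4  77.7  14.8]
z104 [ 412  203   43   28 1091] [662.3   5.5  20.4  30.   88.9]
z104 [ 599  296   41   91 1548] [ 830.8 -102.2   80.1   10.5   80.3]
z104 [ 345  330   86   51 2545] [ 633.5 -119.4   46.4   72.4   88.8]
scene
blank [ 283  213  107   62 1995] [526.8 132.3 260.7  94.7  82.8] 0.0405
offcut [248 264  31  27 319] [525.4 -79.6  47.9  62.8   9.9] 0.0631
fence [ 278  231  141   85 1869] [647.9  92.5 399.3  63.5  88.7]
boxrim [137 285  27  72 300] [ 495.5 -353.    13.5  191.9   80.2] [ 0.4   -0.376  0.079] [ 0.591 -0.336  0.091]
boxrim [ 77 315  76  67 557] [ 514.3 -479.7  209.2  102.8   27.2] [ 0.4   -0.51   0.079] [ 0.587 -0.388  0.091]
z104 [318 280  23  20 232] [662.8  19.7  32.7  47.5   0.1]
z104 [254 299  30  27 390] [ 632.8 -119.6   46.    76.6   88.9]
z104 [331 324  36  35 938] [790.5 -15.6  75.7  78.9  54.8]
side
blank [286 232  47  60 688] [520.5  96.4 193.8  87.2  81.4] 0.04
offcut [327 289  33  28 240] [523.5 -82.5  44.2  60.1   9.3] 0.0626
boxrim [487 361  47  32 191] [ 661.6 -399.    35.9   82.2   23.5] [ 0.642 -0.431  0.079] [ 0.694 -0.354  0.091]
boxrim [563 361  48  33 236] [ 789.3 -468.6    9.1   84.9   15.3] [ 0.776 -0.51   0.079] [ 0.8   -0.426  0.091]
boxrim [ 367  384  154   96 1408] [ 484.5 -424.5  150.7  192.4   81.6] [ 0.4   -0.512  0.079] [ 0.589 -0.338  0.089]
z104 [406 218  33  23 570] [789.8 -16.8  77.6  75.3  23. ]
z104 [450 228  57  61 394] [ 825.1 -155.8  187.4    8.2   84.3]
z104 [360 230  21  18 215] [661.7  16.3  31.5  49.3   0.6]
z104 [403 272  12  12  80] [ 662.1 -123.4   15.9   25.6    1.8]
z104 [378 276  31  21 330] [ 621.1 -122.2   46.8   49.8   88.1]
```

Run:
```python
from h import *
np.set_printoptions(suppress=True)
from bench import ctrl
o=ctrl.get_obs()
for n in("wrist","scene","side"):
    c=pickle.load(open(n+'0.pkl','rb'))
    if n=="wrist":c["pose"]=tcp(o)@c["T_tool_cam"]
    w=cloud(c);x,y,z=w[...,0],w[...,1],w[...,2];b=brown(c)
    print(n)
    if n=="wrist":
        m=(z>.035)&(z<.065)&(x>.6)&(x<.66)&(y>-.07)&(y<.25)
        for lo,hi in((-.07,0),(.05,.1),(.15,.25)):
            k=m&(y>lo)&(y<hi)
            if k.sum():print("face",k.sum(),np.median(x[k]).round(4),np.median(y[k]).round(4))
        f=np.polyfit(y[m],x[m],1);print("face x=a*y+b",f.round(4))
        print("base z",np.median(z[(x>.45)&(x<.6)&(y<-.1)&(y>-.13)]))
    m=(z>.0775)&(z<.092)&(y<-.25)&(x>.25)&(x<.65)
    m=cv2.morphologyEx(m.astype(np.uint8),cv2.MORPH_CLOSE,np.ones((9,9)))>0
    m&=(z>.0775)&(z<.092)
    for mm,s in blobs(m,150): print("boxrim",s,rect(w[mm]))
    k=b&(y<-.02)&(y>-.14)&(x>.47)&(x<.58)&(z>.025)
    print("offcut all",k.sum(),rect(w[k]) if k.any() else 0, np.percentile(z[k],[1,50,99]).round(4))
    k=b&(y>-.02)&(y<.3)&(x>.4)&(x<.6)&(z>.03)&(z<.055)
    print("blank all",k.sum(),rect(w[k]),np.median(z[k]))
    k=(z>.118)&(z<.18)&(x>.58)&(x<.72)&(y>-.17)&(y<-.07)
    if k.any(): print("arm",k.sum(),np.percentile(w[k],[1,50,99],axis=0).round(3).tolist())
```

```text
wrist
face 279 0.6165 -0.0328
face 274 0.6195 0.076
face 113 0.6218 0.1578
face x=a*y+b [0.0138 0.6199]
base z 0.01851922619447377
offcut all 41 [525.5 -78.3  43.6  58.8   9. ] [0.0253 0.0622 0.0645]
blank all 279 [521.3  87.7 170.4  88.3  81.9] 0.04010126473085368
arm 2410 [[0.609, -0.132, 0.119], [0.624, -0.112, 0.152], [0.643, -0.107, 0.166]]
scene
boxrim [  75  282   89  101 1260] [ 478.7 -422.5  151.   207.5   82. ]
offcut all 439 [525.8 -79.6  48.6  62.8   9.9] [0.0261 0.0619 0.0682]
blank all 2042 [526.8 132.3 260.7  94.7  82.8] 0.040399768802107494
arm 173 [[0.615, -0.132, 0.123], [0.634, -0.122, 0.16], [0.644, -0.107, 0.17]]
side
boxrim [ 362  384  159   96 1868] [ 479.4 -423.8  150.7  202.8   81.6]
offcut all 427 [523.  -81.9  45.1  62.2   9.1] [0.0257 0.0602 0.0662]
blank all 926 [524.  127.6 256.9  88.   81.8] 0.03992398858767232
arm 363 [[0.608, -0.135, 0.119], [0.62, -0.125, 0.148], [0.642, -0.109, 0.166]]
```

```bash
python3 -m handwheel '[[[-0.2,-0.12,0.2,-0.11],[-0.4,-0.247,0.4,-0.11],[-0.4,-0.247,0.6,-0.11],[-0.4,-0.247,0.6,-0.11],[-0.4,-0.247,0.6,-0.11]]]' 85
```

```text
time_s: 0.78
eef_pos: [0.5266, -0.08, 0.1206]
eef_rot: [0.001, 0.646, 0.763, 0.0]
wrist_force: [-0.0, -0.0, 0.4]
opening: 0.998
grasp_force: 0.0
```

```bash
python3 -m handwheel '[[[0,-0.01,0.2,0],[0,-0.01,0.35,0],[0,-0.01,0.43,0],[0,-0.01,0.43,0]]]' 85 && python3 -m handwheel '[[[0,0,0,0],[0,0,0,0],[0,0,0,0],[0,0,0,0],[0,0,0,0],[0,0,0,0]]]' 30
```

```text
time_s: 1.27
eef_pos: [0.5241, -0.0801, 0.0336]
eef_rot: [-0.0, 0.646, 0.763, -0.0]
wrist_force: [0.2, -0.3, 0.1]
opening: 0.994
grasp_force: 0.0
time_s: 2.02
eef_pos: [0.5248, -0.0807, 0.0347]
eef_rot: [0.001, 0.646, 0.763, 0.0]
wrist_force: [-0.5, 0.2, 6.9]
opening: 0.518
grasp_force: 62.0
```

```bash
python3 -m handwheel '[[[0,0,-0.25,0],[0,0,-0.55,0],[-0.1,-0.03,-0.8,0],[-0.35,-0.1,-0.8,0.05],[-0.6,-0.19,-0.8,0.1],[-0.85,-0.26,-0.8,0.1],[-0.85,-0.26,-0.8,0.1]]]'
python3 - <<'E'
from h import *
from bench import ctrl
o=ctrl.get_obs();T=tcp(o);print(T.round(3).tolist(),o["grasp_force"],o["opening"])
print((T[:3,:3].T@(np.array([.479,-.423,.11])-T[:3,3])/.2).round(3))
c=grab(ctrl,"scene");w=cloud(c);x,y,z=np.moveaxis(w,-1,0)
k=(z>.11)&(z<.27)&(x>.55)&(x<.85)&(y<-.22)&(y>-.5);print("jar",np.percentile(w[k],[2,50,98],axis=0).round(3).tolist())
E
```

```text
time_s: 2.9
eef_pos: [0.4995, -0.26, 0.1934]
eef_rot: [0.0, 0.703, 0.711, -0.0]
wrist_force: [0.3, 1.0, -1.5]
opening: 0.517
grasp_force: 61.6
[[-0.01, 1.0, 0.0, 0.499], [1.0, 0.01, -0.001, -0.26], [-0.001, 0.0, -1.0, 0.193], [0.0, 0.0, 0.0, 1.0]] 61.59496307373047 0.5172886796889757
[-0.814 -0.111  0.418]
jar [[0.559, -0.495, 0.121], [0.815, -0.428, 0.16], [0.849, -0.226, 0.244]]
```

```bash
python3 -m handwheel '[[[-0.25,-0.03,0,0.05],[-0.5,-0.07,0,0.1],[-0.75,-0.11,0,0.1],[-0.81,-0.11,0.15,0.1],[-0.81,-0.11,0.4,0.1],[-0.81,-0.11,0.64,0.1],[-0.81,-0.11,0.64,0.1],[-0.81,-0.11,0.64,0.1]]]' && python3 -m handwheel '[[[0,0,0,0],[0,0,0,0],[0,0,0,0],[0,0,0,0],[0,0,-0.25,0],[0,0,-0.55,0],[0,0,-0.85,0]]]' 75
```

```text
time_s: 3.95
eef_pos: [0.4819, -0.4189, 0.0671]
eef_rot: [0.001, 0.753, 0.658, 0.0]
wrist_force: [-0.1, -1.3, -0.1]
opening: 0.522
grasp_force: 61.6
time_s: 4.82
eef_pos: [0.4804, -0.4186, 0.2368]
eef_rot: [-0.0, 0.753, 0.658, 0.0]
wrist_force: [0.2, -0.7, 1.2]
opening: 0.878
grasp_force: 0.0
```

Run:
```python
from h import *
from bench import ctrl
o=ctrl.get_obs();T=tcp(o);print(T.round(3).tolist())
for p in((.676,-.12,.20),(.676,-.12,.14)): print((T[:3,:3].T@(np.array(p)-T[:3,3])/.2).round(3))
c=grab(ctrl,"side");w=cloud(c);b=brown(c);x,y,z=np.moveaxis(w,-1,0)
for m,s in blobs(b&(y<-.33)&(y>-.51)&(x>.38)&(x<.58)&(z<.1),60):print(s,rect(w[m]),np.percentile(z[m],[2,50,98]).round(3))
k=(z>.1)&(z<.26)&(x>.58)&(x<.8)&(y<-.25)&(y>-.5);print("jar",np.percentile(w[k],[2,50,98],axis=0).round(3).tolist())
```

```text
[[0.135, 0.991, -0.0, 0.48], [0.991, -0.135, 0.0, -0.419], [0.0, -0.0, -1.0, 0.237], [0.0, 0.0, 0.0, 1.0]]
[1.611 0.768 0.185]
[1.611 0.768 0.485]
[387 436  73  44 927] [ 442.9 -423.   104.7   81.5   10.2] [0.014 0.018 0.061]
jar [[0.665, -0.497, 0.101], [0.782, -0.443, 0.146], [0.799, -0.368, 0.228]]
```

```bash
python3 -m handwheel '[[[0.3,0,0,0],[0.6,0,0,-0.05],[0.9,0,0,-0.1],[1,0,0,-0.1],[1,0,0,-0.1]]]' 0
python3 - <<'E'
from h import *
from bench import ctrl
o=ctrl.get_obs();T=tcp(o);print(T.round(3).tolist())
for p in((.68,-.12,.215),(.68,-.12,.14)): print((T[:3,:3].T@(np.array(p)-T[:3,3])/.2).round(3))
c=grab(ctrl,"side");cv2.imwrite("pics/side1.png",c["color"][...,::-1])
E
```

```text
time_s: 5.5
eef_pos: [0.5079, -0.2199, 0.2354]
eef_rot: [0.0, 0.701, 0.713, -0.0]
wrist_force: [-0.1, -0.8, -0.1]
opening: -0.002
grasp_force: 0.0
[[-0.017, 1.0, 0.0, 0.508], [1.0, 0.017, -0.001, -0.22], [-0.001, 0.0, -1.0, 0.235], [0.0, 0.0, 0.0, 1.0]]
[0.485 0.869 0.102]
[0.485 0.868 0.477]
```

View pics/side1.png

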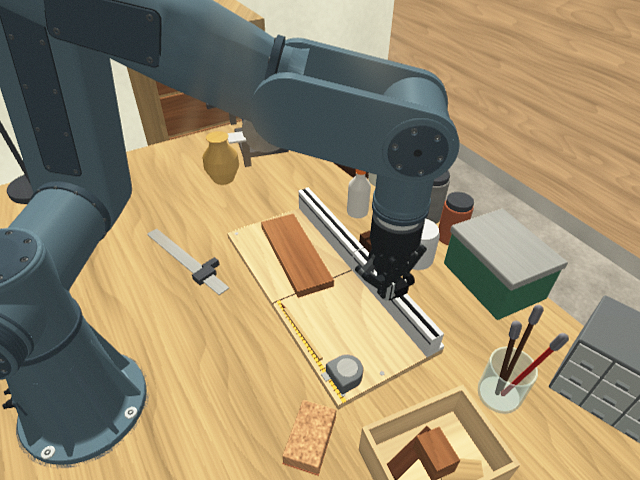

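The offcut rests in the box at (438,450), leaning on a scrap; the place in front of the stop is clear. Next I go behind the stop arm.

```bash
python3 -m handwheel '[[[0.2,0.2,0,0],[0.4,0.4,0,0],[0.485,0.65,0,0],[0.485,0.87,0.05,0],[0.485,0.87,0.25,0],[0.485,0.87,0.47,0],[0.485,0.87,0.47,0],[0.485,0.87,0.47,0]]]' 0
```

```text
time_s: 6.55
eef_pos: [0.681, -0.1228, 0.1428]
eef_rot: [0.001, 0.702, 0.712, 0.0]
wrist_force: [-0.4, -0.2, 0.7]
opening: -0.003
grasp_force: 0.0
```

```bash
python3 -m handwheel '[[[0,-0.06,0,0],[0,-0.12,0,0],[0,-0.18,0,0],[0,-0.23,0,0],[0,-0.27,0,0],[0,-0.31,0,0],[0,-0.35,0,0],[0,-0.39,0,0],[0,-0.41,0,0],[0,-0.41,0,0]]]' && python3 -m handwheel '[[[0,0,-0.15,0],[0,0,-0.4,0],[0.2,-0.2,-0.4,0],[0.45,-0.4,-0.4,0]]]'
python3 - <<'E'
from h import *
from bench import ctrl
c=grab(ctrl,"side");cv2.imwrite("pics/side2.png",c["color"][150:400,200:520,::-1])
w=cloud(c);x,y,z=np.moveaxis(w,-1,0)
k=(z>.115)&(z<.18)&(x>.58)&(x<.72)&(y>-.17)&(y<-.1);print("up pts",k.sum())
k=(z>.03)&(z<.09)&(x>.56)&(x<.61)&(y>-.17)&(y<-.08);print("down pts",k.sum(),np.percentile(w[k],[3,50,97],axis=0).round(3).tolist())
b=brown(c);k=b&(y>-.02)&(y<.3)&(x>.4)&(x<.6)&(z>.033)&(z<.055);print("blank",rect(w[k]))
T=tcp(ctrl.get_obs());print(T.round(3).tolist())
E
```

```text
time_s: 7.8
eef_pos: [0.598, -0.1224, 0.1414]
eef_rot: [0.0, 0.702, 0.712, 0.0]
wrist_force: [0.2, -0.5, 0.2]
opening: 0.002
grasp_force: 0.0
time_s: 8.3
eef_pos: [0.5177, -0.0346, 0.2221]
eef_rot: [0.001, 0.702, 0.712, 0.001]
wrist_force: [0.3, 0.6, 0.6]
opening: 0.001
grasp_force: 0.0
up pts 0
down pts 281 [[0.587, -0.141, 0.032], [0.599, -0.126, 0.053], [0.608, -0.106, 0.088]]
blank [524.1 128.1 258.1  88.5  81.8]
[[-0.017, 1.0, -0.006, 0.511], [1.0, 0.017, 0.004, -0.028], [0.005, -0.006, -1.0, 0.22], [0.0, 0.0, 0.0, 1.0]]
```

View pics/side2.png

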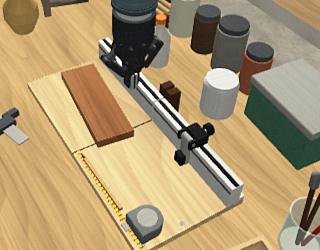

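The stop arm hangs down in front of the fence (about (182,157) in the crop) and the blank has not moved. Now I bring the shut fingers in front of the blank.

```bash
python3 -m handwheel '[[[0.25,-0.25,0,0.02],[0.5,-0.34,0,0.025],[0.77,-0.34,0.2,0.025],[0.77,-0.34,0.5,0.025],[0.77,-0.34,0.7,0.025],[0.77,-0.34,0.7,0.025],[0.77,-0.34,0.7,0.025]]]'
python3 - <<'E'
from h import *
from bench import ctrl
T=tcp(ctrl.get_obs());print(T.round(4).tolist())
c=grab(ctrl,"wrist");w=cloud(c);x,y,z=np.moveaxis(w,-1,0);b=brown(c)
k=b&(x<.61)&(x>.4)&(y>-.05)&(y<.3)&(z>.033)&(z<.047);print(rect(w[k]))
k=(z>.035)&(z<.065)&(x>.6)&(x<.64)&(y>-.07)&(y<.3);print(np.polyfit(y[k],x[k],1))
E
```

```text
time_s: 9.22
eef_pos: [0.4489, 0.1182, 0.0828]
eef_rot: [0.001, 0.715, 0.699, 0.001]
wrist_force: [0.3, -0.6, -0.2]
opening: -0.002
grasp_force: 0.0
[[0.0227, 0.9997, 0.0021, 0.4489], [0.9997, -0.0227, 0.0, 0.1182], [0.0001, 0.0021, -1.0, 0.0828], [0.0, 0.0, 0.0, 1.0]]
[526.4 133.1 216.8  90.3  81.9]
[0.02406412 0.61740945]
```

```bash
python3 -m handwheel '[[[0.02,-0.02,0.15,0],[0.02,-0.02,0.25,0],[0.02,-0.02,0.25,0],[0.02,0.03,0.25,0],[0.02,0.08,0.25,0],[0.02,0.13,0.25,0],[0.02,0.18,0.25,0],[0.02,0.2,0.25,0],[0.02,0.2,0.25,0]]]'
python3 - <<'E'
from h import *
from bench import ctrl
T=tcp(ctrl.get_obs());print(T[:3,3].round(4))
for n in("wrist","side","scene"):
    c=grab(ctrl,n);w=cloud(c);x,y,z=np.moveaxis(w,-1,0);b=brown(c)
    k=b&(x<.61)&(x>.4)&(y>-.05)&(y<.3)&(z>.033)&(z<.047);print(n,rect(w[k]))
E
```

```text
time_s: 10.4
eef_pos: [0.488, 0.1213, 0.0312]
eef_rot: [0.0, 0.715, 0.699, 0.0]
wrist_force: [-0.5, -0.8, 0.3]
opening: -0.002
grasp_force: 0.0
[0.488  0.1213 0.0312]
wrist [548.3 152.4 156.   86.8  86.1]
side [545.8 125.4 250.4  91.1  84.8]
scene [548.6 133.3 261.2  94.6  84.6]
```

```bash
python3 -m handwheel '[[[0,0.04,0,0],[0,0.08,0,0],[0,0.11,0,0],[0,0.125,0,0],[0,0.125,0,0]]]' && python3 -m handwheel '[[[0,0.008,0,0],[0,0.014,0,0],[0,0.02,0,0],[0,0.02,0,0]]]'
python3 - <<'E'
from h import *
from bench import ctrl
o=ctrl.get_obs();print(o["eef_pos"].round(4),o["wrist_force"].round(1))
for n in("wrist","side","scene"):
    c=grab(ctrl,n);w=cloud(c);x,y,z=np.moveaxis(w,-1,0);b=brown(c)
    k=b&(x<.635)&(x>.4)&(y>-.05)&(y<.3)&(z>.033)&(z<.047);print(n,rect(w[k]))
    # front edge fit: min-x of brown top in y bins
    e=[(yy,np.percentile(x[k&(abs(y-yy)<.004)],3)) for yy in np.arange(.02,.25,.02) if (k&(abs(y-yy)<.004)).sum()>5]
    if len(e)>3:
        e=np.array(e);print(" edge",np.polyfit(e[:,0],e[:,1],1).round(4))
E
```

```text
time_s: 11.18
eef_pos: [0.513, 0.1208, 0.0313]
eef_rot: [0.0, 0.715, 0.699, 0.0]
wrist_force: [-0.4, -0.1, 0.2]
opening: -0.001
grasp_force: 0.0
time_s: 11.68
eef_pos: [0.5166, 0.1206, 0.0313]
eef_rot: [0.0, 0.715, 0.699, -0.0]
wrist_force: [-1.4, -0.5, 0.9]
opening: 0.005
grasp_force: 0.9
[0.5166 0.1206 0.0313] [-1.4 -0.5  0.9]
wrist [576.5 152.7 157.4  90.8  88.4]
 edge [-0.2379  0.5764]
side [574.6 130.2 257.1  90.2  87.9]
 edge [0.2493 0.5161]
scene [565.3 136.2 262.2  71.7  88.5]
 edge [0.0372 0.5294]
```

```bash
python3 -m handwheel '[[[0,0.005,0,0],[0,0.01,0,0],[0,0.01,0,0]]]' && python3 -m handwheel '[[[0,0.005,0,0],[0,0.01,0,0],[0,0.01,0,0]]]'
```

```text
time_s: 12.2
eef_pos: [0.5168, 0.1208, 0.0309]
eef_rot: [-0.001, 0.715, 0.699, -0.001]
wrist_force: [-7.6, -0.5, 4.9]
opening: -0.001
grasp_force: 3.9
time_s: 12.58
eef_pos: [0.5169, 0.1209, 0.0305]
eef_rot: [-0.003, 0.715, 0.699, -0.003]
wrist_force: [-13.0, -1.7, 10.2]
opening: 0.001
grasp_force: 6.9
```

```bash
python3 -m handwheel '[[[0,-0.04,0,0],[0,-0.04,-0.25,0],[0.2,0,-0.35,0],[0.5,0.1,-0.35,0],[0.8,0.25,-0.35,0],[0.88,0.27,-0.35,0],[0.88,0.27,-0.2,0],[0.88,0.27,0.01,0],[0.88,0.27,0.01,0]]]'
python3 - <<'E'
from h import *
from bench import ctrl
o=ctrl.get_obs();print(tcp(o).round(3).tolist())
for n in("side","scene"):
    c=grab(ctrl,n);w=cloud(c);x,y,z=np.moveaxis(w,-1,0);b=brown(c)
    k=b&(x<.635)&(x>.4)&(y>-.05)&(y<.3)&(z>.033)&(z<.047);print(n,rect(w[k]),np.percentile(y[k],[.5,99.5]))
cv2.imwrite("pics/scene3.png",c["color"][150:400,200:520,::-1])
E
```

```text
time_s: 13.7
eef_pos: [0.5789, 0.2956, 0.0279]
eef_rot: [0.0, 0.715, 0.699, 0.0]
wrist_force: [-0.5, -0.6, -0.5]
opening: -0.005
grasp_force: 0.0
[[0.022, 1.0, 0.001, 0.579], [1.0, -0.022, 0.0, 0.296], [0.0, 0.001, -1.0, 0.028], [0.0, 0.0, 0.0, 1.0]]
side [575.1 133.  261.9  90.8  88.1] [0.00314585 0.25862644]
scene [564.8 136.1 261.4  71.6  88.1] [0.0059496  0.26358561]
```

View pics/scene3.png

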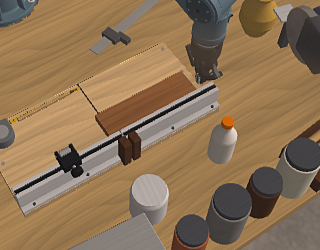

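The fingers stand beside the blank's left end (205,75 in the crop), and the blank lies along the fence. I slide it, slowing well before the stop.

```bash
python3 -m handwheel '[[[-0.05,0,-0.02,0],[-0.12,0,-0.02,0],[-0.2,0,-0.02,0],[-0.28,0,-0.02,0],[-0.36,0,-0.02,0],[-0.43,0,-0.02,0],[-0.49,0,-0.02,0],[-0.53,0,-0.02,0],[-0.55,0,-0.02,0],[-0.55,0,-0.02,0]]]'
python3 - <<'E'
from h import *
from bench import ctrl
o=ctrl.get_obs();print(o["eef_pos"].round(4),o["wrist_force"].round(1))
for n in("side","scene"):
    c=grab(ctrl,n);w=cloud(c);x,y,z=np.moveaxis(w,-1,0);b=brown(c)
    k=b&(x<.635)&(x>.4)&(y>-.15)&(y<.3)&(z>.033)&(z<.047);print(n,rect(w[k]),np.percentile(y[k],[.5,99.5]))
E
```

```text
time_s: 15.05
eef_pos: [0.5758, 0.185, 0.0331]
eef_rot: [0.0, 0.715, 0.699, -0.0]
wrist_force: [0.5, -0.9, 0.2]
opening: -0.003
grasp_force: 0.0
[0.5758 0.185  0.0331] [ 0.5 -0.9  0.2]
side [572.1  42.6 261.8  90.8  88.3] [-0.08758489  0.16824289]
scene [563.3  46.1 261.8  72.8  89. ] [-0.08345201  0.1728327 ]
```

```bash
python3 -m handwheel '[[[-0.015,0,0,0],[-0.03,0,0,0],[-0.045,0,0,0],[-0.055,0,0,0],[-0.065,0,0,0],[-0.07,0,0,0],[-0.075,0,0,0],[-0.08,0,0,0],[-0.08,0,0,0]]]' && python3 -m handwheel '[[[-0.004,0,0,0],[-0.008,0,0,0],[-0.012,0,0,0],[-0.016,0,0,0],[-0.016,0,0,0]]]'
```

```text
time_s: 16.27
eef_pos: [0.5757, 0.1693, 0.0333]
eef_rot: [0.0, 0.715, 0.699, -0.0]
wrist_force: [-0.3, 0.3, -1.1]
opening: -0.004
grasp_force: 0.2
time_s: 16.9
eef_pos: [0.5756, 0.1661, 0.0333]
eef_rot: [0.0, 0.715, 0.699, -0.0]
wrist_force: [0.6, 1.9, 0.8]
opening: 0.002
grasp_force: 0.5
```

```bash
python3 -m handwheel '[[[-0.003,0,0,0],[-0.006,0,0,0],[-0.006,0,0,0]]]' && python3 -m handwheel '[[[-0.003,0,0,0],[-0.006,0,0,0],[-0.006,0,0,0]]]'
python3 - <<'E'
from h import *
from bench import ctrl
o=ctrl.get_obs();print(o["eef_pos"].round(4),o["wrist_force"].round(1))
for n in("side","scene"):
    c=grab(ctrl,n);w=cloud(c);x,y,z=np.moveaxis(w,-1,0);b=brown(c)
    k=b&(x<.635)&(x>.4)&(y>-.15)&(y<.3)&(z>.033)&(z<.047);print(n,rect(w[k]),np.percentile(y[k],[.5,99.5]))
E
```

```text
time_s: 17.27
eef_pos: [0.5755, 0.165, 0.0333]
eef_rot: [-0.0, 0.715, 0.699, -0.0]
wrist_force: [-0.3, 1.0, 0.3]
opening: 0.004
grasp_force: 0.7
time_s: 17.65
eef_pos: [0.5756, 0.1642, 0.0333]
eef_rot: [-0.0, 0.715, 0.699, 0.0]
wrist_force: [0.4, 4.3, 0.8]
opening: -0.002
grasp_force: 2.2
[0.5756 0.1642 0.0333] [0.4 4.3 0.8]
side [571.9  21.4 261.8  91.6  88.5] [-0.10732775  0.14931396]
scene [562.2  25.2 261.2  73.4  88.1] [-0.10432539  0.15260729]
```

```bash
python3 -m handwheel '[[[-0.002,0,0,0],[-0.004,0,0,0],[-0.004,0,0,0]]]'
```

```text
time_s: 18.12
eef_pos: [0.5755, 0.164, 0.0333]
eef_rot: [-0.0, 0.715, 0.699, 0.001]
wrist_force: [-0.0, 8.0, 0.3]
opening: -0.001
grasp_force: 3.9
```

```bash
python3 -m handwheel '[[[0.03,0,0,0],[0.06,0,-0.1,0],[0.06,0,-0.35,0],[0,-0.2,-0.35,0],[-0.2,-0.41,-0.35,0],[-0.5,-0.41,-0.35,0],[-0.71,-0.41,-0.35,0],[-0.71,-0.41,-0.1,0],[-0.71,-0.41,0,0],[-0.71,-0.41,0,0]]]' && python3 -m handwheel '[[[0,0.03,0,0],[0,0.06,0,0],[0,0.08,0,0],[0,0.095,0,0],[0,0.105,0,0],[0,0.11,0,0],[0,0.11,0,0]]]'
```

```text
time_s: 19.38
eef_pos: [0.4896, 0.0227, 0.033]
eef_rot: [-0.001, 0.715, 0.699, -0.001]
wrist_force: [1.3, 0.6, 1.1]
opening: -0.001
grasp_force: 0.0
time_s: 20.25
eef_pos: [0.5123, 0.0224, 0.0332]
eef_rot: [-0.0, 0.715, 0.699, -0.0]
wrist_force: [0.7, 0.3, -0.3]
opening: -0.0
grasp_force: 0.0
```

```bash
python3 -m handwheel '[[[0,0.004,0,0],[0,0.008,0,0],[0,0.01,0,0],[0,0.01,0,0]]]' && python3 -m handwheel '[[[0,0.004,0,0],[0,0.008,0,0],[0,0.01,0,0],[0,0.01,0,0]]]'
```

```text
time_s: 20.75
eef_pos: [0.5141, 0.0224, 0.0332]
eef_rot: [-0.0, 0.715, 0.699, -0.0]
wrist_force: [-0.5, -0.8, 1.3]
opening: 0.002
grasp_force: 0.7
time_s: 21.25
eef_pos: [0.5143, 0.0225, 0.0329]
eef_rot: [-0.002, 0.715, 0.699, -0.002]
wrist_force: [-7.3, -0.5, 5.9]
opening: 0.001
grasp_force: 4.2
```

```bash
python3 -m handwheel '[[[0,0.004,0,0],[0,0.008,0,0],[0,0.008,0,0],[0,-0.06,0,0],[0,-0.06,-0.3,0],[0,-0.06,-0.6,0],[0,0.1,-0.8,0],[0,0.25,-0.8,0],[0,0.25,-0.8,0],[0,0.25,-0.8,0]]]'
python3 - <<'E'
from h import *
from bench import ctrl
o=ctrl.get_obs();print(o["eef_pos"].round(4))
for n in("wrist","side","scene"):
    c=grab(ctrl,n);w=cloud(c);x,y,z=np.moveaxis(w,-1,0);b=brown(c)
    cv2.imwrite(f"pics/{n}5.png",c["color"][...,::-1])
    k=b&(x<.635)&(x>.4)&(y>-.15)&(y<.3)&(z>.033)&(z<.047)
    if k.any():print(n,rect(w[k]),np.percentile(y[k],[.5,99.5]))
    # lines by casting pixel columns: front edge of blank & fence face foot
    f=k&0
    if n=="wrist":
        e=[]
        for r in range(20,300,10):
            cc=np.where(k[r])[0]
            if len(cc)>20:e.append((*w[r,cc[1]][:2],*w[r,cc[-2]][:2]))
        e=np.array(e);
        for i in(0,2):
            p=np.polyfit(e[:,i+1],e[:,i],1);print("blank edge",p.round(4),np.std(np.polyval(p,e[:,i+1])-e[:,i]).round(4))
        q=(z>.05)&(z<.07)&(x>.6)&(x<.635)&(y>-.07)&(y<.3);print("face",q.sum(),np.polyfit(y[q],x[q],1).round(4) if q.any() else 0)
E
```

```text
time_s: 22.5
eef_pos: [0.5653, 0.0213, 0.1924]
eef_rot: [-0.001, 0.715, 0.699, -0.0]
wrist_force: [0.6, -0.5, 0.8]
opening: -0.005
grasp_force: 0.0
[0.5653 0.0213 0.1924]
wrist [573.2  24.8 236.3  89.6  87.9] [-0.09413767  0.14209524]Traceback (most recent call last):
  File "<stdin>", line 18, in <module>
IndexError: too many indices for array: array is 1-dimensional, but 2 were indexed
```

View pics/wrist5.png

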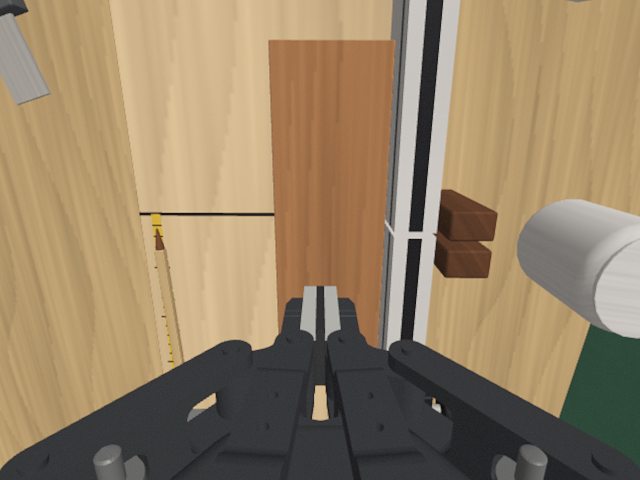

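The blank's far edge (393,45 to 385,230) lies along the fence face; the stop is hidden behind the gripper. I move right to see the contact and measure the angle.

```bash
python3 -m handwheel '[[[-0.3,0,-0.2,0],[-0.6,0,-0.3,0],[-0.85,0,-0.3,0],[-0.85,0,-0.3,0],[-0.85,0,-0.3,0]]]'
python3 - <<'E'
from h import *
from bench import ctrl
c=grab(ctrl,"wrist");cv2.imwrite("pics/wrist6.png",c["color"][...,::-1]);pickle.dump(c,open("w6.pkl","wb"))
def cast(u,v,z):
    d=c["pose"][:3,:3]@np.linalg.solve(c["K"],[u,v,1]);p=c["pose"][:3,3];return p+d*(z-p[2])/d[2]
b=brown(c);m=max(blobs(b),key=lambda t:t[1][4]);print(m[1])
L=[];Rr=[]
for r in range(m[1][1]+8,m[1][1]+m[1][3]-12,3):
    cc=np.where(m[0][r])[0];L.append(cast(cc[0],r,.04));Rr.append(cast(cc[-1]+1,r,.04))
for e in(L,Rr):
    e=np.array(e);p=np.polyfit(e[:,1],e[:,0],1);print(p.round(4),np.std(e[:,0]-np.polyval(p,e[:,1])).round(5),e[:,1].min().round(3),e[:,1].max().round(3))
w=cloud(c);x,y,z=np.moveaxis(w,-1,0)
q=(z>.05)&(z<.074)&(x>.6)&(x<.635)&(y>-.09)&(y<.25);print("face",q.sum(),np.polyfit(y[q],x[q],1).round(4))
print(tcp(ctrl.get_obs()).round(3).tolist())
E
```

```text
time_s: 23.18
eef_pos: [0.5616, -0.1483, 0.2525]
eef_rot: [-0.001, 0.715, 0.699, -0.0]
wrist_force: [0.3, -0.5, -0.9]
opening: -0.002
grasp_force: 0.0
[440   0  44  17 623]Traceback (most recent call last):
  File "<stdin>", line 11, in <module>
IndexError: too many indices for array: array is 1-dimensional, but 2 were indexed
```

View pics/wrist6.png

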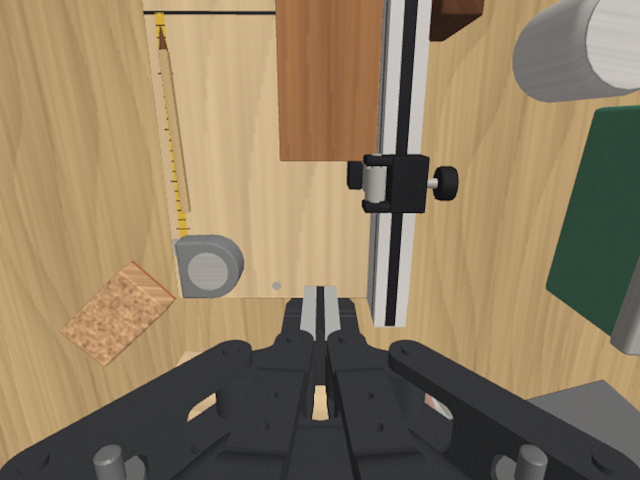

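The blank's right end (row 160, columns 280–380) meets the stop pad's left side (row 161, column 350), and the tape, pencil and sanding block are undisturbed. I check the parallelism with edge lines.

Run:
```python
from h import *
c=pickle.load(open("w6.pkl","rb"));K=c["K"]
T5=tcp({"eef_rot":[-.001,.715,.699,0],"eef_pos":[.5653,.0213,.1924]})@c["T_tool_cam"]
for nm,img,P,r0,r1 in(("w5",cv2.imread("pics/wrist5.png"),T5,50,280),("w6",cv2.imread("pics/wrist6.png"),c["pose"],5,150)):
    a=img.astype(float);rg=a[...,2]/(a[...,1]+1);v=a.max(2)
    def cast(u,r,z):
        d=P[:3,:3]@np.linalg.solve(K,[u,r,1]);p=P[:3,3];return (p+d*(z-p[2])/d[2])[:2]
    out={"front":[],"slotL":[],"slotR":[]}
    for r in range(r0,r1,3):
        cc=np.where(rg[r,250:400]>1.35)[0]+250
        if len(cc)>50: out["front"].append(cast(cc[0],r,.04))
        s=np.where(v[r,385:450]<50)[0]+385
        if len(s)>5: out["slotL"].append(cast(s[0],r,.078));out["slotR"].append(cast(s[-1]+1,r,.078))
    for k,e in out.items():
        e=np.array(e)
        for _ in range(3):
            p=np.polyfit(e[:,1],e[:,0],1);d=abs(e[:,0]-np.polyval(p,e[:,1]));e=e[d<max(.0008,2*d.std())]
        print(nm,k,p.round(4),len(e),d.std().round(5))
    w=None
    u=np.where(rg[60:200,300]>1.35)[0]
    if nm=="w6":print("end",cast(300,60+u.max()+1,.04),"pad",cast(352,161,.05))
```

```text
w5 front [0.0267 0.5288] 76 0.00013
w5 slotL [0.0263 0.6289] 69 0.00011
w5 slotR [-0.0947  0.651 ] 21 0.00096
w6 front [0.0271 0.529 ] 49 0.00013
w6 slotL [0.0258 0.6291] 49 0.00013
w6 slotR [0.0275 0.6379] 21 0.00011
end [ 0.5443947 -0.1065789] pad [ 0.59222942 -0.10677835]
```

```bash
python3 -c "
from bench import ctrl
print(ctrl.hand_in())"
```

```text
the job is handed in; nothing more can be done
None
```

The job is handed in, though no verdict came back: the offcut is in the box, the stop arm is down, and the blank lies along the fence (parallel within about 0.001 rad) with its end on the stop, pushed there at about 8 N and at 23 s of the 72 s.

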